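# Pump up the bench hold-down until its indicator pin is out

### The job

Pump the big mushroom-headed plunger of the bench pump with the fingertips, pressing it right down and letting it spring right back up, again and again until the indicator pin beside it stands fully out; then let the plunger up and move clear. Only push the plunger, smoothly and without ramming it; do not touch the pin, do not press the small release button, and leave the things lying around where they are.

Things in the scene. Friction and masses are not known exactly. Their poses are not given: they have to be found in the camera images.
- pump: grey pump block bolted to the bench, 70 x 190 x 60 mm (x, y, z) on two dark feet 120 mm long in x; origin at the bench surface under the middle of the plunger, z up. Along its own y: plunger at 0, indicator pin at +65 mm, release button at -62 mm. Block top 60 mm above the bench. A round gauge faces its -x side; a copper pipe elbow leaves its +x side at y = +30 mm, towards the pin end
- plunger_top (a point): centre of the flat top of the plunger's black mushroom head (42 mm diameter, 14 mm thick), 124 mm above the bench when up, 102 mm when pressed right down; it rides with the plunger
- plunger: the whole plunger, head and 18 mm thick steel stem; origin on its axis, 124 mm below the top of the head
- plunger_travel (a joint): how far the plunger is pressed straight down, m: 0 up, 0.022 at its slightly springy stop; its spring pushes back with about 7 N when up and 15 N when fully down (some N more while lifting the pin) and returns it by itself when let go. Press it at a calm 0.03 to 0.1 m/s: over 200 N on the head, as when it is hit fast or squeezed hard, counts as ramming
- pin_travel (a joint): how far the indicator pin has risen, m: starts between 0 and 0.008; each full stroke of the plunger, down and back up, ratchets it up by about 0.006 (the first stroke 0.002 to 0.009), short strokes may do nothing; it stays where it is between strokes. Fully out at about 0.026 (over 0.0235 counts), mostly after 3 or 4 full strokes, at most 5; further strokes then do nothing
- pin_tip (a point): top of the indicator pin, an upright bright steel pin 10 mm in diameter, in a 6 mm high collar 22 mm wide; the tip is 68 mm above the bench at joint value 0 and 94 mm when fully out, when a thin black ring around its foot also shows above the collar
- pin: the whole pin; origin on its axis, 68 mm below the tip. Must not be touched
- release_top (a point): top of the small round steel release button, 18 mm in diameter in a 34 mm wide collar, about 80 mm above the bench, at the other end of the block from the pin. Must not be pressed
- release (a joint): how far the release button is pressed, m: 0 up, 0.004 fully pressed
- glue: loose white glue bottle standing beside the pump, 42 mm diameter, 110 mm high; origin at the centre of its underside
- tape: loose roll of tape lying flat beside the pump, 68 mm diameter, 25 mm high, hole 48 mm; origin at the centre of its underside
- screwdriver: loose screwdriver 170 mm long lying on the bench on the robot's side of the pump; its x runs along it, from handle to tip
Mind the look-alikes: they are no part of the job. What is shaped like the pump but pink or purple is not meant.

How it is judged:
By the outcome, as a careful person would: the job done as asked, in the order asked, and still so for the second after the job is handed in, with the robot touching nothing.
It also fails if it takes over 48 s, if anything falls off the work surface, if the arm or the gripper's body presses on something with over 40 N, if the wrist force passes 120 N, or if a joint passes its speed limit or range.

### The arm

A 7-joint arm with a two-finger parallel gripper is mounted at the origin on the work surface. World frame = base frame: x ahead of the robot, y to its left, z up, the work surface at z = 0. Lengths are in m, angles in rad, forces in N, time in s.
With the tool pointing down it reaches from about 0.425 to 0.95 m from the base axis. Payload 4.7 kg.
Tool frame: the origin (TCP) lies at the very end of the fingers, on their centre line; the grasp point (between the pads) lies 19 mm behind it; z points along the fingers, y is the line along which they close (so a half turn about z gives the same grasp; the last joint's range is limited). The gripper opens to 87 mm and grips with 3 to 60 N. Pads are 19 mm wide; open, the fingers measure 117 mm over their backs; the gripper's body (75 mm by 190 mm) begins 51 mm behind the grasp point.
Start: joints at [-1.21, 0.469, -0.049, 1.532, 0.024, 1.141, -0.082], TCP at [0.256, 0.624, 0.223] pointing down, gripper open.
Joint ranges: [-2.59, 2.59], [-0.33, 1.99], [-1.39, 1.29], [0.1, 2.45], [-1.04, 4.18], [0.21, 1.99], [-2.66, 2.66]. Speed limits (rad/s): [2.57, 2.57, 3.14, 3.14, 3.14, 3.14, 3.14].

### API

Orientations are given as [roll, pitch, yaw] about the fixed x, y, z axes, in that order (R = Rz(yaw) Ry(pitch) Rx(roll)).
In Python, from plant import r gives the robot as it stands. The module is installed in compiled form; this text tells all that it offers.
- The arm moves only by the shell command python3 -m crank 'ROWS' [OPENING] [FORCE]. ROWS is JSON, a list of rows, each an object with "dp": the shift along the tool's x, y, z in m, a list of three; "spin": the turn about the tool's z in rad. A call has 1 to 5 rows; each row is the pose to reach, as a shift and turn from the pose commanded when the call began, along the tool's axes at that moment; what a row does not reach only later rows make up. A row lasts 1/12 s, in which the tool goes at most 41.7 mm and 7.16 degrees, less where a joint would pass 70% of its speed; a pose out of reach is approached as far as the arm can. A call with a gripper value outside its range is refused whole. OPENING is the gripper command: -1 is shut, 1 is fully open, values between are in proportion, set as the call begins (- or left out, the last holds). The fingers move at their own pace and stop on an object; FORCE is the grip in N (left out, the last holds). Time passes only in rows, so rows that repeat a pose let the fingers close. It gives the time, the measured TCP pose, the force, the opening and the grip force at its end, in the units of the state.
- r.state(): the state, without advancing time (a new reading comes with each control period).
- r.capture(name): name is "side" or "top" or "wrist"; returns a dict with "color" (400x640x3 uint8, blue, green, red), "camera_matrix" (3x3 intrinsics, pixels), "k1" (the pictures are not rectified: a ray, as slopes to the right and down, at radius r is drawn at 1 + k1 r^2 times it, then the intrinsics apply), "xyz" and "attitude" of the camera in the world; the wrist camera has in their place "tool_from_camera" (4x4, takes a point from camera to tool coordinates, whose origin is the TCP and whose axes are the flange's). Camera axes: x right, y up, looking along -z (the intrinsics and any distortion apply to the point x, -y, -z); pixel columns grow to the right and rows downward; lengths in m; the calibration is good to about 2 mm. A picture is of the moment at which its call begins: read the wrist's pose just before it. There is no depth.
- r.job_done(): hands the job in; it is judged then, once.
Trained networks look in the newest picture that a camera, given by its name, has taken for a name from the list of things; names that differ only in an ending like _2 or _b are one class to them, and where a whole thing is asked for, a point or a joint stands for the part that bears it (a point fixed in the world has none). Each returns a list of dicts, best first, with "p" (0 to 1); they miss things now and then, are a little off and sometimes report something else, mostly with a low value. They report only what shows in the picture. A call takes as long as a camera call. They do not tell look-alikes from the thing itself.
- r.search_frame(query, camera): "centre" ([x, y, z] in m, in world coordinates, good to about 4 mm: the middle of the surface that is visible of it).
- r.mark_of(query, camera): "centre" ([x, y, z] in m, in world coordinates, good to about 4 mm: a listed point, or the origin of a listed thing).
The state is a dict: "t": time; "q": joint angles; "joint_velocities": joint speeds; "effort": joint torques, N m; "eef_pos": TCP position; "ee_rot": TCP orientation; "force": force on the tool from outside, world axes, zero at the start; "wrist_torque": the same for the moment, N m; "grip_width": finger opening in m; "grasp_force": force on a finger pad.
Only numpy, scipy, OpenCV 4.12 (cv2) and the standard library are available. Lean on these libraries where they do the work, as an engineer would, in place of code of your own. Each camera call takes 0.05 s, during which the arm holds its last target. There are 200 camera calls.

## Working session

There is one attempt and no reset: what is moved stays moved. The work goes in short steps, Python scripts to look and compute and a shell command to move; the robot and the scene stay as the last step left them, time stands still between calls to the robot, and variables do not carry over. Pictures are saved under pics/ and viewed, at most 10 in all, crops included, and the job is handed in when it is done.

```bash
mkdir -p pics; python3 - <<'E'
from plant import r
import cv2,numpy as np
s=r.state();print({k:np.round(s[k],3).tolist() for k in('t','eef_pos','ee_rot','force','grip_width')})
for c in('side','top'):
    d=r.capture(c);cv2.imwrite(f'pics/{c}0.png',d['color']);print(c,np.round(d['xyz'],3),np.round(d['attitude'],3))
    for q in('plunger_top','pin_tip','release_top','pump','glue','tape','screwdriver'):
        print(q,[(np.round(x['centre'],3).tolist(),round(x['p'],2)) for x in r.mark_of(q,c)[:3]])
E
```

```text
{'t': 0.0, 'eef_pos': [0.256, 0.624, 0.221], 'ee_rot': [-3.14, 0.0, 2.752], 'force': [0.511, 1.28, 0.615], 'grip_width': 0.087}
side [ 0.298 -0.644  0.622] [ 0.894 -0.018 -0.259]
plunger_top [([0.493, -0.387, 0.122], 0.75), ([0.488, -0.056, 0.123], 0.74), ([0.247, -0.291, 0.124], 0.74)]
pin_tip [([0.218, -0.232, 0.068], 0.59), ([0.459, -0.331, 0.065], 0.55)]
release_top [([0.52, -0.109, 0.079], 0.55), ([0.36, 0.264, 0.079], 0.55), ([0.524, -0.436, 0.08], 0.53)]
pump [([0.567, 0.211, -0.001], 0.96), ([0.245, -0.291, -0.0], 0.85), ([0.485, -0.054, -0.001], 0.78)]
glue [([0.566, -0.201, 0.002], 0.74)]
tape [([0.388, 0.076, -0.001], 0.62)]
screwdriver [([0.376, -0.131, -0.0], 0.91), ([0.518, -0.108, 0.08], 0.32)]
top [ 0.195 -0.023  1.495] [ 0.198 -0.014 -1.583]
plunger_top [([0.315, 0.308, 0.128], 0.77), ([0.494, -0.384, 0.124], 0.69), ([0.566, 0.208, 0.122], 0.67)]
pin_tip []
release_top [([0.59, 0.15, 0.084], 0.52), ([0.523, -0.436, 0.083], 0.43), ([0.364, 0.264, 0.08], 0.43)]
pump [([0.487, -0.059, 0.002], 0.76), ([0.569, 0.208, -0.002], 0.66), ([0.312, 0.305, -0.0], 0.65)]
glue [([0.568, -0.203, 0.0], 0.77)]
tape [([0.39, 0.078, 0.003], 0.82)]
screwdriver [([0.383, -0.135, 0.002], 0.63), ([0.391, 0.077, 0.006], 0.49)]
```

View pics/side0.png

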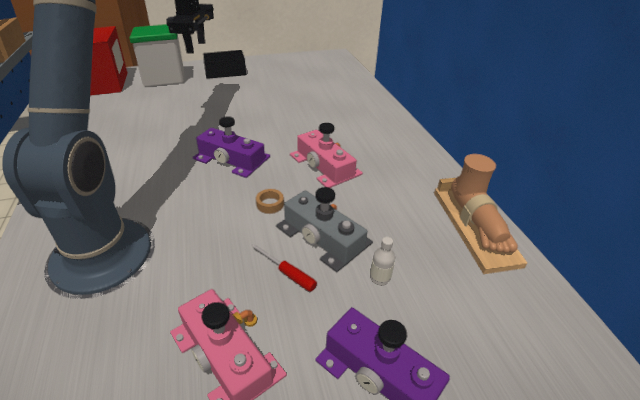

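View pics/top0.png

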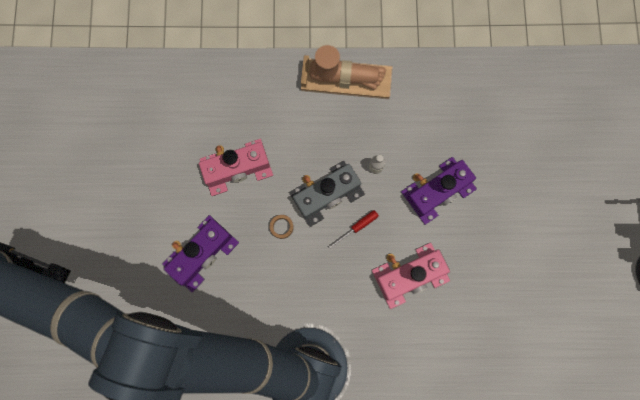

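The grey pump is the one meant: side view (325,195), top view (328,186). Look-alikes in the side view are pink at (326,128) and (216,315), and purple at (227,122) and (392,333). The nets put the grey plunger at about (0.488, -0.057), with the release button at (0.52, -0.109) and the pin end towards +y.

```bash
python3 - <<'E'
import cv2,numpy as np
a=cv2.imread('pics/side0.png')[175:275,265:405];cv2.imwrite('pics/crop1.png',cv2.resize(a,None,fx=5,fy=5,interpolation=2))
p=np.array([.488,-.057]);s=np.array([.256,.624]);y=2.752
X=np.array([np.cos(y),np.sin(y)]);Y=np.array([np.sin(y),-np.cos(y)])
for w in ([.40,.40],[.50,.12],p): print(w,X@(w-s),Y@(w-s))
E
```

```text
[0.4, 0.4] -0.21828699866259643 -0.15252142870716764
[0.5, 0.12] -0.41714063887055824 -0.3735581446075865
[ 0.488 -0.057] -0.47326653031393173 -0.541852185826183
```

View pics/crop1.png

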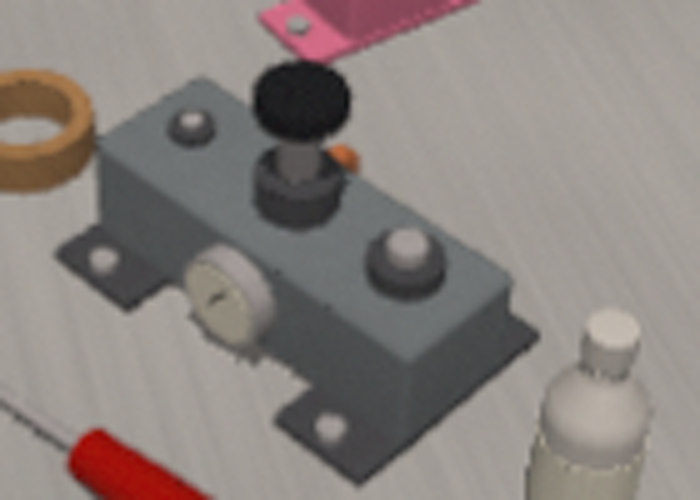

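The crop shows the grey pump with its black plunger head at crop (300,100). The pin is at the left end (190,125) near the tape, and the release button at the right (405,250). I'll move there, closing the fingers on the way.

```bash
python3 -m crank '[{"dp":[-0.025,-0.018,0],"spin":0},{"dp":[-0.055,-0.038,0],"spin":0},{"dp":[-0.085,-0.060,0],"spin":0},{"dp":[-0.115,-0.080,0],"spin":0},{"dp":[-0.145,-0.100,0],"spin":0}]' -1 20
python3 -m crank '[{"dp":[-0.025,-0.018,0],"spin":0},{"dp":[-0.050,-0.035,0],"spin":0},{"dp":[-0.073,-0.053,0],"spin":0},{"dp":[-0.098,-0.078,0],"spin":0},{"dp":[-0.122,-0.102,0],"spin":0}]'
```

```text
t: 1.22
eef_pos: [0.3533, 0.4753, 0.2227]
ee_rot: [3.141, 0.0, 2.752]
force: [0.9, 0.4, -0.6]
grip_width: 0.0614
grasp_force: 0.0
t: 1.63
eef_pos: [0.4273, 0.3347, 0.2227]
ee_rot: [3.141, 0.0, 2.752]
force: [0.5, 0.8, -0.5]
grip_width: 0.0279
grasp_force: 0.0
```

```bash
python3 -m crank '[{"dp":[-0.024,-0.024,0],"spin":0},{"dp":[-0.048,-0.050,0],"spin":0},{"dp":[-0.072,-0.076,0],"spin":0},{"dp":[-0.092,-0.102,0],"spin":0},{"dp":[-0.112,-0.130,0],"spin":0}]'
python3 -m crank '[{"dp":[-0.020,-0.028,0],"spin":0},{"dp":[-0.036,-0.056,0],"spin":0},{"dp":[-0.050,-0.084,0],"spin":0},{"dp":[-0.058,-0.105,0],"spin":0},{"dp":[-0.060,-0.120,0],"spin":0}]'
python3 -m crank '[{"dp":[0,0,0],"spin":0},{"dp":[0,0,0],"spin":0},{"dp":[0,0,0],"spin":0}]'
python3 - <<'E'
from plant import r
import cv2,numpy as np
s=r.state();print({k:np.round(s[k],4).tolist() for k in('t','eef_pos','ee_rot','force','grip_width')})
for c in('wrist','side','top'):
    d=r.capture(c);cv2.imwrite(f'pics/{c}1.png',d['color'])
    for q in('plunger_top','pin_tip','release_top','pump'):
        print(c,q,[(np.round(x['centre'],3).tolist(),round(x['p'],2)) for x in r.mark_of(q,c) if np.hypot(*(np.array(x['centre'][:2])-[.488,-.057]))<.11])
E
```

```text
t: 2.05
eef_pos: [0.4814, 0.1719, 0.2228]
ee_rot: [3.141, 0.001, 2.752]
force: [1.0, -0.3, 0.1]
grip_width: 0.0023
grasp_force: 0.0
t: 2.47
eef_pos: [0.4912, 0.0362, 0.2229]
ee_rot: [-3.141, 0.001, 2.748]
force: [-0.7, 1.1, 0.5]
grip_width: 0.0005
grasp_force: 0.0
t: 2.72
eef_pos: [0.491, 0.0409, 0.2227]
ee_rot: [3.141, 0.0, 2.753]
force: [0.0, 0.7, -0.4]
grip_width: 0.0004
grasp_force: 0.0
{'t': 2.7167, 'eef_pos': [0.491, 0.0409, 0.2227], 'ee_rot': [3.1406, 0.0001, 2.7534], 'force': [0.0318, 0.7168, -0.3816], 'grip_width': 0.0004}
wrist plunger_top [([0.486, -0.055, 0.125], 0.93)]
wrist pin_tip [([0.455, -0.004, 0.068], 0.58)]
wrist release_top [([0.518, -0.108, 0.082], 0.51)]
wrist pump []
side plunger_top [([0.486, -0.058, 0.126], 0.66)]
side pin_tip []
side release_top [([0.517, -0.109, 0.079], 0.6)]
side pump [([0.488, -0.057, -0.001], 0.93)]
top plunger_top [([0.487, -0.052, 0.124], 0.42), ([0.488, -0.053, -0.001], 0.41)]
top pin_tip []
top release_top []
top pump [([0.488, -0.055, 0.003], 0.87)]
```

View pics/wrist1.png

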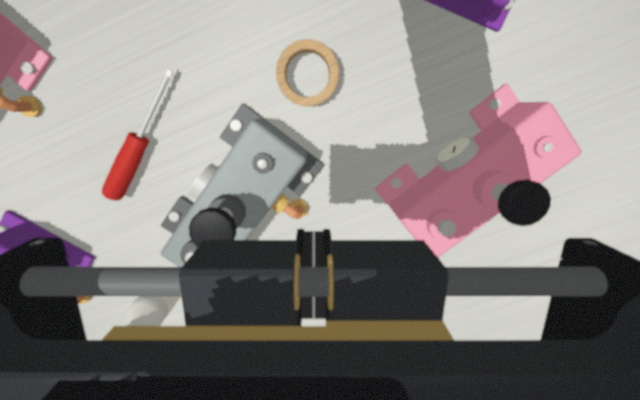

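The wrist view shows the grey pump's head at (212,222), its pin at (263,162) and clear space above it. The three cameras agree on (0.487, -0.055, 0.124), which matches the stated 124 mm height. I'll centre over it and descend to just above the head.

```bash
python3 -m crank '[{"dp":[-0.008,-0.022,0],"spin":0},{"dp":[-0.016,-0.045,0],"spin":0},{"dp":[-0.025,-0.068,0],"spin":0},{"dp":[-0.033,-0.090,0],"spin":0},{"dp":[-0.033,-0.090,0.02],"spin":0}]'
python3 -m crank '[{"dp":[0,0,0.02],"spin":0},{"dp":[0,0,0.04],"spin":0},{"dp":[0,0,0.055],"spin":0},{"dp":[0,0,0.063],"spin":0},{"dp":[0,0,0.063],"spin":0}]'
python3 -m crank '[{"dp":[0,0,0],"spin":0},{"dp":[0,0,0],"spin":0}]'
python3 - <<'E'
from plant import r
import cv2,numpy as np
for c in('side','wrist'):
    d=r.capture(c)
    im=d['color'];im=im[120:270,240:440] if c=='side' else im
    cv2.imwrite(f'pics/{c}2.png',cv2.resize(im,None,fx=4 if c=='side' else 1,fy=4 if c=='side' else 1))
E
```

```text
t: 3.88
eef_pos: [0.4894, -0.062, 0.2057]
ee_rot: [3.14, 0.008, 2.744]
force: [1.4, -0.3, -0.3]
grip_width: 0.0005
grasp_force: 0.0
t: 4.3
eef_pos: [0.4859, -0.0562, 0.138]
ee_rot: [-3.14, -0.003, 2.752]
force: [-0.3, -0.6, -0.6]
grip_width: 0.0008
grasp_force: 0.0
t: 4.47
eef_pos: [0.488, -0.0564, 0.1405]
ee_rot: [3.141, 0.002, 2.752]
force: [0.8, 0.7, 0.1]
grip_width: 0.0003
grasp_force: 0.0
```

View pics/side2.png

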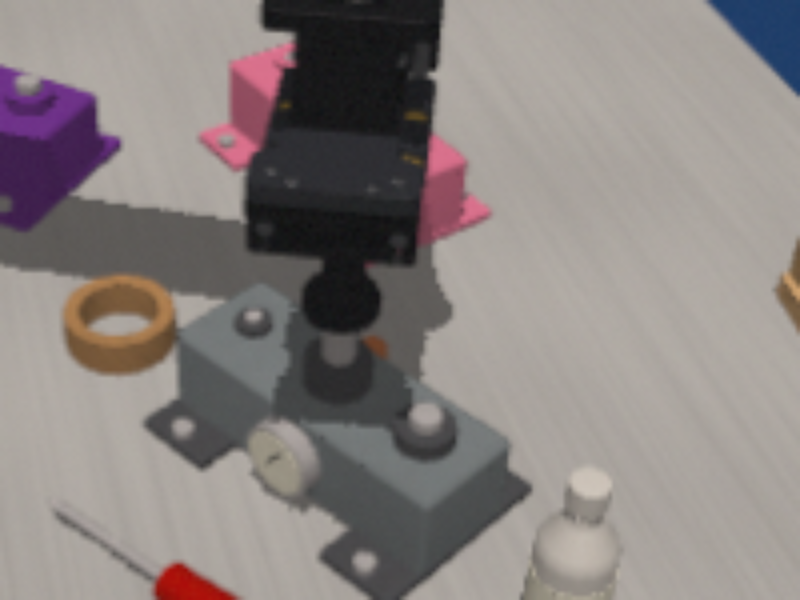

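The fingertips are over the black head at (340,295) and clear of the pin and release button. First stroke, at about 0.06 m/s.

```bash
python3 -m crank '[{"dp":[0,0,0.006],"spin":0},{"dp":[0,0,0.011],"spin":0},{"dp":[0,0,0.016],"spin":0},{"dp":[0,0,0.021],"spin":0},{"dp":[0,0,0.026],"spin":0}]'
python3 -m crank '[{"dp":[0,0,0.005],"spin":0},{"dp":[0,0,0.009],"spin":0},{"dp":[0,0,0.012],"spin":0},{"dp":[0,0,0.012],"spin":0},{"dp":[0,0,0.012],"spin":0}]'
```

```text
t: 4.98
eef_pos: [0.4873, -0.0563, 0.114]
ee_rot: [3.141, -0.0, 2.752]
force: [-3.1, 0.9, 11.8]
grip_width: 0.0001
grasp_force: 6.1
t: 5.4
eef_pos: [0.4873, -0.0562, 0.1027]
ee_rot: [3.141, -0.0, 2.752]
force: [-3.8, 0.8, 14.7]
grip_width: 0.0005
grasp_force: 7.5
```

```bash
python3 -m crank '[{"dp":[0,0,0.001],"spin":0},{"dp":[0,0,0.002],"spin":0},{"dp":[0,0,0.002],"spin":0}]'
python3 -m crank '[{"dp":[0,0,0.001],"spin":0},{"dp":[0,0,0.001],"spin":0}]'
```

```text
t: 5.65
eef_pos: [0.4874, -0.0562, 0.1023]
ee_rot: [3.14, -0.001, 2.752]
force: [-8.3, 1.4, 28.4]
grip_width: 0.0004
grasp_force: 14.2
t: 5.82
eef_pos: [0.4875, -0.0563, 0.1022]
ee_rot: [3.14, -0.001, 2.751]
force: [-11.7, 0.6, 37.3]
grip_width: 0.0005
grasp_force: 18.3
```

The head is on its stop (z 0.102, 37 N). Let it up fully.

```bash
python3 -m crank '[{"dp":[0,0,-0.007],"spin":0},{"dp":[0,0,-0.014],"spin":0},{"dp":[0,0,-0.021],"spin":0},{"dp":[0,0,-0.028],"spin":0},{"dp":[0,0,-0.035],"spin":0}]'
python3 -m crank '[{"dp":[0,0,0],"spin":0},{"dp":[0,0,0],"spin":0},{"dp":[0,0,0],"spin":0}]'
cat > look.py <<'E'
from plant import r
import cv2,numpy as np,sys
d=r.capture('side');cv2.imwrite(f'pics/s_{sys.argv[1]}.png',cv2.resize(d['color'][170:260,270:390],None,fx=6,fy=6,interpolation=2))
for c in('side','wrist'):
    if c=='wrist': d=r.capture(c)
    for q in('pin_tip','plunger_top','release_top'):
        print(c,q,[(np.round(x['centre'],4).tolist(),round(x['p'],2)) for x in r.mark_of(q,c) if np.hypot(*(np.array(x['centre'][:2])-[.487,-.056]))<.11])
E
python3 look.py a
```

```text
t: 6.23
eef_pos: [0.487, -0.0563, 0.1337]
ee_rot: [3.142, -0.0, 2.752]
force: [-0.9, 0.7, 0.5]
grip_width: 0.0007
grasp_force: 0.0
t: 6.48
eef_pos: [0.4867, -0.0562, 0.1329]
ee_rot: [-3.141, -0.001, 2.752]
force: [-0.6, 1.3, -1.0]
grip_width: 0.0003
grasp_force: 0.0
side pin_tip [([0.4543, 0.0013, 0.0745], 0.36)]
side plunger_top [([0.4853, -0.0517, 0.1244], 0.62), ([0.489, -0.0537, 0.0006], 0.4)]
side release_top [([0.5173, -0.1081, 0.0778], 0.54)]
wrist pin_tip [([0.4513, -0.0036, 0.0767], 0.61)]
wrist plunger_top [([0.4874, -0.0559, 0.1238], 0.91)]
wrist release_top []
```

The pin is now at about 0.075. Two more identical strokes.

```bash

python3 -m crank '[{"dp":[0,0,0.005],"spin":0},{"dp":[0,0,0.010],"spin":0},{"dp":[0,0,0.015],"spin":0},{"dp":[0,0,0.020],"spin":0},{"dp":[0,0,0.025],"spin":0}]'
python3 -m crank '[{"dp":[0,0,0.004],"spin":0},{"dp":[0,0,0.008],"spin":0},{"dp":[0,0,0.010],"spin":0},{"dp":[0,0,0.010],"spin":0},{"dp":[0,0,0.010],"spin":0}]'
python3 -m crank '[{"dp":[0,0,-0.007],"spin":0},{"dp":[0,0,-0.014],"spin":0},{"dp":[0,0,-0.021],"spin":0},{"dp":[0,0,-0.028],"spin":0},{"dp":[0,0,-0.035],"spin":0}]' | head -2
python3 -m crank '[{"dp":[0,0,0],"spin":0},{"dp":[0,0,0],"spin":0},{"dp":[0,0,0],"spin":0}]'
python3 -m crank '[{"dp":[0,0,0.005],"spin":0},{"dp":[0,0,0.010],"spin":0},{"dp":[0,0,0.015],"spin":0},{"dp":[0,0,0.020],"spin":0},{"dp":[0,0,0.025],"spin":0}]' | head -2
python3 -m crank '[{"dp":[0,0,0.004],"spin":0},{"dp":[0,0,0.008],"spin":0},{"dp":[0,0,0.010],"spin":0},{"dp":[0,0,0.010],"spin":0},{"dp":[0,0,0.010],"spin":0}]'
python3 -m crank '[{"dp":[0,0,-0.007],"spin":0},{"dp":[0,0,-0.014],"spin":0},{"dp":[0,0,-0.021],"spin":0},{"dp":[0,0,-0.028],"spin":0},{"dp":[0,0,-0.035],"spin":0}]' | head -2
python3 -m crank '[{"dp":[0,0,0],"spin":0},{"dp":[0,0,0],"spin":0},{"dp":[0,0,0],"spin":0}]'
python3 look.py b
```

```text
t: 7.3
eef_pos: [0.4875, -0.0563, 0.1093]
ee_rot: [3.141, 0.0, 2.752]
force: [-3.8, -0.9, 13.3]
grip_width: 0.0003
grasp_force: 7.0
t: 7.72
eef_pos: [0.4877, -0.0563, 0.1022]
ee_rot: [3.14, -0.0, 2.751]
force: [-10.8, 1.4, 36.9]
grip_width: 0.0004
grasp_force: 18.1
t: 8.13
eef_pos: [0.4869, -0.0563, 0.1336]
t: 8.38
eef_pos: [0.4866, -0.0562, 0.1329]
ee_rot: [-3.141, -0.001, 2.752]
force: [-0.4, -0.3, -0.1]
grip_width: 0.0007
grasp_force: 0.0
t: 8.8
eef_pos: [0.4872, -0.0563, 0.1089]
t: 9.22
eef_pos: [0.4874, -0.0563, 0.1021]
ee_rot: [3.14, -0.001, 2.751]
force: [-11.6, 2.0, 39.9]
grip_width: 0.0004
grasp_force: 19.7
t: 9.63
eef_pos: [0.4868, -0.0563, 0.1333]
t: 9.88
eef_pos: [0.4866, -0.0563, 0.1328]
ee_rot: [-3.141, -0.001, 2.752]
force: [-0.4, 0.0, 0.1]
grip_width: 0.0004
grasp_force: 0.0
side pin_tip []
side plunger_top [([0.4862, -0.0565, 0.1238], 0.6)]
side release_top [([0.5193, -0.1085, 0.0793], 0.51)]
wrist pin_tip [([0.4518, -0.0072, 0.0851], 0.56)]
wrist plunger_top [([0.4854, -0.058, 0.1207], 0.82)]
wrist release_top []
```

```bash

python3 -m crank '[{"dp":[0,0,0.005],"spin":0},{"dp":[0,0,0.010],"spin":0},{"dp":[0,0,0.015],"spin":0},{"dp":[0,0,0.020],"spin":0},{"dp":[0,0,0.025],"spin":0}]' | head -2
python3 -m crank '[{"dp":[0,0,0.004],"spin":0},{"dp":[0,0,0.008],"spin":0},{"dp":[0,0,0.010],"spin":0},{"dp":[0,0,0.010],"spin":0},{"dp":[0,0,0.010],"spin":0}]'
python3 -m crank '[{"dp":[0,0,-0.007],"spin":0},{"dp":[0,0,-0.014],"spin":0},{"dp":[0,0,-0.021],"spin":0},{"dp":[0,0,-0.028],"spin":0},{"dp":[0,0,-0.035],"spin":0}]' | head -2
python3 -m crank '[{"dp":[0,0,0],"spin":0},{"dp":[0,0,0],"spin":0},{"dp":[0,0,0],"spin":0}]'
python3 look.py c
```

```text
t: 10.7
eef_pos: [0.4875, -0.0563, 0.1093]
t: 11.12
eef_pos: [0.4877, -0.0564, 0.1022]
ee_rot: [3.14, -0.0, 2.751]
force: [-10.8, 1.2, 36.4]
grip_width: 0.0003
grasp_force: 18.0
t: 11.53
eef_pos: [0.487, -0.0563, 0.1336]
t: 11.78
eef_pos: [0.4866, -0.0562, 0.1329]
ee_rot: [-3.141, -0.001, 2.752]
force: [0.1, 0.8, -0.8]
grip_width: 0.0003
grasp_force: 0.0
side pin_tip [([0.4546, -0.0068, 0.0907], 0.41)]
side plunger_top [([0.4846, -0.0564, 0.1216], 0.83)]
side release_top [([0.5177, -0.1088, 0.0799], 0.53)]
wrist pin_tip [([0.4552, -0.0058, 0.0909], 0.75)]
wrist plunger_top [([0.4906, -0.0538, 0.1199], 0.62)]
wrist release_top [([0.4557, -0.0015, 0.0223], 0.19)]
```

View pics/s_c.png

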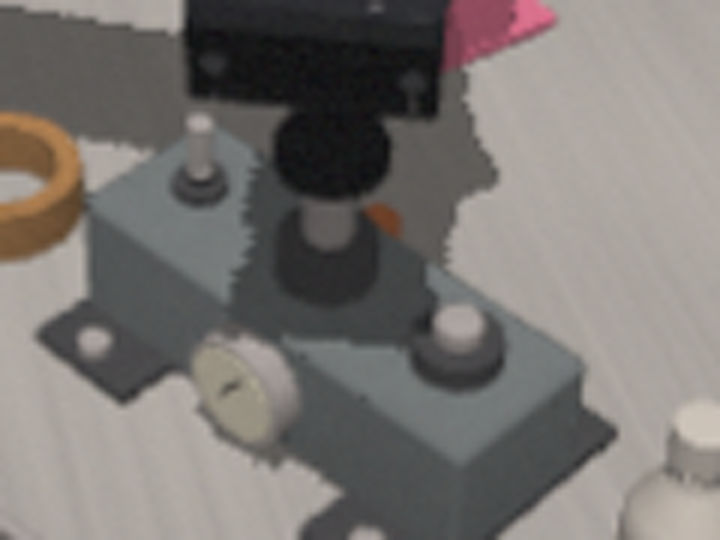

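The pin at (200,150) stands tall, its tip at about 0.091. That is borderline for fully out, and a dark ring seems to show at its foot. Another stroke does nothing if it is already out, so I'll do one and compare.

```bash

python3 -m crank '[{"dp":[0,0,0.005],"spin":0},{"dp":[0,0,0.010],"spin":0},{"dp":[0,0,0.015],"spin":0},{"dp":[0,0,0.020],"spin":0},{"dp":[0,0,0.025],"spin":0}]' | head -2
python3 -m crank '[{"dp":[0,0,0.004],"spin":0},{"dp":[0,0,0.008],"spin":0},{"dp":[0,0,0.010],"spin":0},{"dp":[0,0,0.010],"spin":0},{"dp":[0,0,0.010],"spin":0}]'
python3 -m crank '[{"dp":[0,0,-0.007],"spin":0},{"dp":[0,0,-0.014],"spin":0},{"dp":[0,0,-0.021],"spin":0},{"dp":[0,0,-0.028],"spin":0},{"dp":[0,0,-0.035],"spin":0}]' | head -2
python3 -m crank '[{"dp":[0,0,0],"spin":0},{"dp":[0,0,0],"spin":0},{"dp":[0,0,0],"spin":0}]'
python3 look.py d
python3 - <<'E'
import cv2
f=lambda n:cv2.resize(cv2.imread(f'pics/s_{n}.png')[80:240,120:280],None,fx=2.4,fy=2.4)
cv2.imwrite('pics/cmp.png',cv2.hconcat([f('c'),f('d')]))
E
```

```text
t: 12.6
eef_pos: [0.4875, -0.0563, 0.1092]
t: 13.02
eef_pos: [0.4877, -0.0563, 0.1022]
ee_rot: [3.14, -0.0, 2.751]
force: [-10.7, 1.1, 35.2]
grip_width: 0.0006
grasp_force: 18.0
t: 13.43
eef_pos: [0.487, -0.0563, 0.1336]
t: 13.68
eef_pos: [0.4866, -0.0562, 0.1329]
ee_rot: [-3.141, -0.001, 2.752]
force: [-0.1, 0.5, 0.8]
grip_width: 0.0002
grasp_force: 0.0
side pin_tip [([0.4513, -0.0007, 0.0924], 0.49)]
side plunger_top [([0.4843, -0.06, 0.1253], 0.6)]
side release_top [([0.5188, -0.1078, 0.08], 0.56)]
wrist pin_tip [([0.4532, -0.0049, 0.0929], 0.8), ([0.4841, -0.0565, -0.0009], 0.18)]
wrist plunger_top [([0.487, -0.0577, 0.1229], 0.9)]
wrist release_top []
```

View pics/cmp.png

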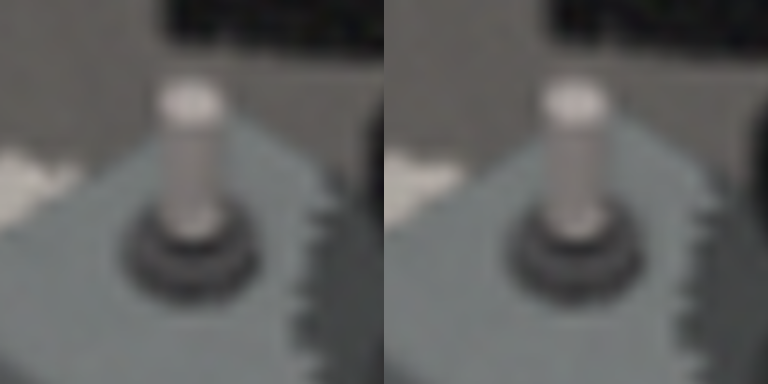

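The two pictures are identical: the pin did not rise with the fifth stroke, so it was already fully out, tip at about 0.093 with the dark ring showing. Moving clear.

```bash
python3 -m crank '[{"dp":[0,0,-0.015],"spin":0},{"dp":[0,0,-0.040],"spin":0},{"dp":[0,0,-0.065],"spin":0},{"dp":[0,0,-0.085],"spin":0},{"dp":[0,0,-0.1],"spin":0}]'
python3 -m crank '[{"dp":[0,0,0],"spin":0},{"dp":[0,0,0],"spin":0},{"dp":[0,0,0],"spin":0},{"dp":[0,0,0],"spin":0}]'
python3 look.py e; python3 -c "
from plant import r
print(r.job_done())"
```

```text
t: 14.5
eef_pos: [0.4877, -0.0565, 0.2355]
ee_rot: [3.14, 0.002, 2.752]
force: [0.9, -0.2, -0.2]
grip_width: 0.0005
grasp_force: 0.0
t: 14.83
eef_pos: [0.4862, -0.0562, 0.2322]
ee_rot: [-3.141, -0.002, 2.752]
force: [-1.3, 0.4, 0.2]
grip_width: 0.0006
grasp_force: 0.0
side pin_tip [([0.4536, 0.0006, 0.0901], 0.47)]
side plunger_top [([0.4856, -0.0582, 0.1238], 0.81)]
side release_top [([0.5207, -0.1078, 0.0792], 0.57)]
wrist pin_tip [([0.4502, -0.0048, 0.0905], 0.47), ([0.5167, -0.1119, 0.0832], 0.32)]
wrist plunger_top [([0.4856, -0.0557, 0.1222], 0.74)]
wrist release_top [([0.5159, -0.1127, 0.0811], 0.54)]
the job is handed in; nothing more can be done
None
```

I pumped the grey pump's plunger five full strokes, at up to about 40 N measured; the fifth no longer raised the pin, so I took it as fully out (tip 90–93 mm by camera), then let the plunger up, moved clear and handed the job in at about 15 s; the hand-in gave no verdict.

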